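Set the seamer's stabiliser jack down on its pad

TASK

Steady the tin seamer: slide the dished jack pad by its bar handle along the table until it is centred under the seamer's raised jack leg, then wind the crank clockwise until the foot bears firmly on the pad, which you feel as the crank getting clearly heavier, to nearly twice its free-running effort. Stop there, do not force the jack, let go, and leave the tins and the tape roll where they are.

Things in the scene. Friction and masses are not known exactly. Their poses are not given: they have to be found in the camera images.
- pad: loose plain aluminium jack pad lying on the table, 0.4 kg: a disc 72 mm across with a dished top and a flat bar handle. Origin: centre of the disc's underside. Rim 20 mm high, 8 mm thick; inside it a recess 56 mm across, its floor 12 mm above the table. The handle runs along the pad's own -x axis to 191 mm from the disc's centre: 14 mm wide (along y), 24 mm high, standing on the table.
- pad_handle (a point): where to hold the pad's handle: 150 mm from the disc's centre, 12 mm above the table. Gear head and crank overhang the jack axis, so hold no nearer than 140 mm. The pad goes in with its handle pointing to the robot's left and near side, about as it starts, away from the machine.
- leg: round steel jack leg, 32 mm thick, coming down from the jack at the end of the grey seamer's beam. Origin: on its vertical axis, which is also the crank's axis, at the lower end of the 32 mm tube. Below it a screwed foot ends in a stiff rubber sole 42 mm across, its underside 25 to 33 mm below the origin: how far is not measured. It starts above the pad's rim and lowers as the crank is wound.
- crank (a joint): the crank on top of the jack, rad; grows clockwise seen from above, lowering the leg 3.8 mm per rad. Starts within +-3; the foot meets the pad 0.9 to 2.2 turns later. Stays where left. Running free it takes 9 N at the grip, along its circle (some 5 N lingers at a stop); set right, 4 to 9 N more (foot load 50 to 140 N), best 6.5 N more, about 0.6 rad past first touch. 13 N more (190 N) overloads it.
- grip_mid (a point): middle of the crank's upright black grip: a cylinder 22 mm in diameter and 40 mm tall, vertical, with nothing above it; the point is on its axis, 18 mm above its lower end and 22 mm below its top, 228 mm above the table. It sits 55 mm from the jack axis and goes round it with the crank. It spins freely on its pin, so fingers holding it need not turn with the crank.
- tin_a: bystander: tea tin 56 mm across, 50 mm tall, cream with a copper lid; origin centre of its base
- tin_b: bystander: tea tin, as tin_a
- tin_c: bystander: tea tin, as tin_a
- tin_d: bystander: tea tin, as tin_a
- tin_e: bystander: tea tin, as tin_a
- tape: bystander: roll of clear tape lying flat, 90 mm across, 40 mm high; origin centre of its underside
Not all that is in view belongs to the job. Several things have the shape of the pad; the one meant has the colours described above.

How it is judged:
On the way, in this order (a step that is already met when the one before it is completed fails the run):
1. the pad lies flat on the table, centred under the jack leg within 7 mm, the foot still clear of it (horizontal distance between pad and leg below 0.007 m and height (world z) of pad below 0.004 m and angle between pad's own z axis and vertical below 0.04 rad and contact force between leg and pad below 1 N), for 0.2 s.
2. the foot bears on the pad with 50 to 140 N (contact force between leg and pad between 50 and 140 N), for 0.3 s.
At the end, for the whole second after the job is handed in: The pad lies flat on the table centred under the leg within 8 mm, the foot bears on it with 50 to 140 N, and the crank is at rest (all of step 2 and horizontal distance between pad and leg below 0.008 m and height (world z) of pad below 0.004 m and angle between pad's own z axis and vertical below 0.04 rad and velocity of joint crank between -0.05 and 0.05 rad/s); the robot touches nothing.
It fails at once if the jack is overloaded: the foot presses on the pad with more than 190 N (contact force between leg and pad above 190 N).
It fails at once if a tin or the tape roll is moved more than 25 mm (distance of any of tin_a, tin_b, tin_c, tin_d, tin_e, tape from where it was at the start of the episode above 0.025 m).
It also fails if it takes over 72 s, if anything falls off the work surface, if the arm or the gripper's body presses on something with over 40 N, if the wrist force passes 120 N, or if a joint passes its speed limit or range.

ROBOT

A 6-joint arm with a two-finger parallel gripper is mounted at the origin on the work surface. World frame = base frame: x ahead of the robot, y to its left, z up, the work surface at z = 0. Lengths are in m, angles in rad, forces in N, time in s.
With the tool pointing down it reaches from about 0.4 to 0.825 m from the base axis. Payload 7 kg.
Tool frame: the origin (TCP) lies at the centre of the arm's flange, where the gripper is bolted on; the fingertips stand 178 mm ahead of it and the grasp point (between the pads) lies ahead of it (tcp_to_grasp is the z of the grasp point in the tool frame, in m); z points along the fingers, x is the direction in which the jaws open and shut, and the axes are right-handed (so a half turn about z gives the same grasp; the last joint's range is limited). The gripper opens to 88 mm and grips with 3 to 60 N. Pads are 19 mm wide; open, the fingers measure 130 mm over their backs; the gripper's body (78 mm by 193 mm) begins 47 mm behind the grasp point.
Start: joints at [-0.997, 0.359, 0.012, 0, -1.224, -0.288], TCP at [0.19, -0.648, 0.405] pointing down, gripper open.
Joint ranges: [-3.07, 3.07], [-1.43, 2.12], [-1.02, 1.25], [-3.03, 1.67], [-3.05, -0], [-3.03, 3.03]. Speed limits (rad/s): [2.39, 2.39, 3.01, 3.14, 3.14, 3.14].

INTERFACE

Orientations are given as [roll, pitch, yaw] about the fixed x, y, z axes, in that order (R = Rz(yaw) Ry(pitch) Rx(roll)).
In Python, from station import get_state, grab_frame, job_done, tcp_to_grasp gives the robot as it stands.
- The arm moves only by the tool drive_tool, never from a script. Its argument "moves" is a list of rows, each a list of 7 numbers: the shift along the tool's x, y, z in mm, then the turn, a rotation vector about the tool's x, y, z in degrees, then the closure, from -1 (fully open) to 1 (shut), so that 0 is half open. In form: [[dx, dy, dz, ax, ay, az, claw], ...]. A call has 1 to 12 rows; each row is the pose to reach, as a shift and turn from the pose commanded when the call began, along the tool's axes at that moment; what a row does not reach only later rows make up. A row lasts 1/8 s, in which the tool goes at most 62.5 mm and 10.7 degrees, less where a joint would pass 70% of its speed; a pose out of reach is approached as far as the arm can. A call with a gripper value outside its range is refused whole. The fingers move at their own pace and stop on an object; "grip_force" is the grip in N (left out, the last holds). Time passes only in rows, so rows that repeat a pose let the fingers close. It gives the time, the measured TCP pose, the force and the opening at its end, in the units of the state.
- get_state(): the state, without advancing time (a new reading comes with each control period).
- grab_frame(name): name is "side" or "top"; returns a dict with "img" (400x640x3 uint8, red, green, blue), "range_z" (400x640 float32, m along the optical axis (not along the pixel's ray), 0 where there is no reading), "fovy" (degrees; the focal length in pixels is half the picture's height over the tangent of half this angle, whatever the lens; pixels are square), "cx", "cy" (the principal point, pixels), "rvec" (rotation vector, rad) and "tvec" (3), from world to camera coordinates, as OpenCV has them. Camera axes: x right, y down, z forward; pixel columns grow to the right and rows downward; lengths in m; the calibration is good to about 2 mm. A picture is of the moment at which its call begins.
- job_done(): hands the job in, once; it reports no verdict.
The state is a dict: "t": time; "q": joint angles; "qd": joint speeds; "joint_efforts": joint torques, N m; "eef_pos": TCP position; "ee_rot": TCP orientation; "force": force on the tool from outside, world axes, zero at the start; "moment": the same for the moment, N m; "width": finger opening in m.
Only numpy, scipy, OpenCV 4.12 (cv2) and the standard library are available. Lean on these libraries where they do the work, as an engineer would, in place of code of your own. Each camera call takes 0.05 s, during which the arm holds its last target. There are 200 camera calls.

## Working session

There is one attempt and no reset: what is moved stays moved. The work goes in short steps, Python scripts to look and compute and a tool call to move; the robot and the scene stay as the last step left them, time stands still between calls to the robot, and variables do not carry over. Pictures are saved under pics/ and viewed, about 8 in all and at most 12, crops included, and the job is handed in when it is done.

Besides the shell and the picture viewer there is one more tool, called after "Request:" by a JSON object that holds its "op" and its "data". drive_tool: Moves the arm, as the interface text tells. Its arguments: {"type":"object","properties":{"moves":{"type":"array"},"grip_force":{"type":"number"}},"required":["moves"]}

```bash
ls; mkdir -p pics; cat > h.py <<'E'
import numpy as np, cv2
from station import get_state, grab_frame, job_done, tcp_to_grasp
def cam(f):
    R=cv2.Rodrigues(np.array(f["rvec"],float))[0]; t=np.array(f["tvec"],float).ravel()
    fl=200/np.tan(np.radians(f["fovy"])/2); return R,t,fl
def ray(f,u,v,z):
    R,t,fl=cam(f); c=-R.T@t; d=R.T@np.array([(u-f["cx"])/fl,(v-f["cy"])/fl,1]); return c+d*(z-c[2])/d[2]
def proj(f,p):
    R,t,fl=cam(f); q=R@np.array(p)+t; return fl*q[0]/q[2]+f["cx"],fl*q[1]/q[2]+f["cy"]
def cloud(f):
    R,t,fl=cam(f); Z=f["range_z"].astype(float); v,u=np.mgrid[:400,:640]
    P=np.stack([(u-f["cx"])/fl*Z,(v-f["cy"])/fl*Z,Z],-1); P=(P-t)@R; P[Z==0]=np.nan; return P
def save(n,im,s=1): cv2.imwrite("pics/"+n,cv2.resize(im[...,::-1],None,fx=s,fy=s,interpolation=cv2.INTER_CUBIC))
E
python3 - <<'E'
from h import *
print(get_state(),tcp_to_grasp)
for n in("top","side"):
    f=grab_frame(n); save(n+"0.png",f["img"],1.25); R,t,fl=cam(f); print(n,-R.T@t,R[2],fl,f["cx"],f["cy"]); np.save(n+"0.npy",f,allow_pickle=True)
E
```

```text
pics
{'t': 0.0, 'q': array([-9.96900182e-01,  3.59406931e-01,  1.10424218e-02, -3.53330814e-04,
       -1.22409289e+00, -2.88079908e-01]), 'qd': array([-9.43606420e-05,  2.53458278e-03, -2.53558398e-03, -2.17743571e-03,
       -2.42079813e-04,  1.72743775e-03]), 'joint_efforts': array([ 2.48864953e-04, -5.82727039e+01,  2.93069834e+01,  6.99713454e+00,
        7.24869737e-03, -1.43083153e-04]), 'eef_pos': array([ 0.19024066, -0.64743211,  0.40370174]), 'ee_rot': array([-3.14143914e+00, -1.68699467e-03,  1.85649210e+00]), 'force': array([ 0.09139809,  0.15286254, -0.64171486]), 'moment': array([-0.05103702,  0.04791897, -0.01894673]), 'width': 0.08776588105080177} 0.1593
top [0.38978247 0.09157434 1.40309523] [ 0.16238704  0.00398262 -0.9867191 ] 506.08392103702346 323.9074094788632 202.48339656842614
side [0.10615028 0.64678914 0.91093858] [ 0.47044178 -0.5202214  -0.71277923] 503.2529910680683 319.45657939792943 197.24749667586073
```

View pics/top0.png

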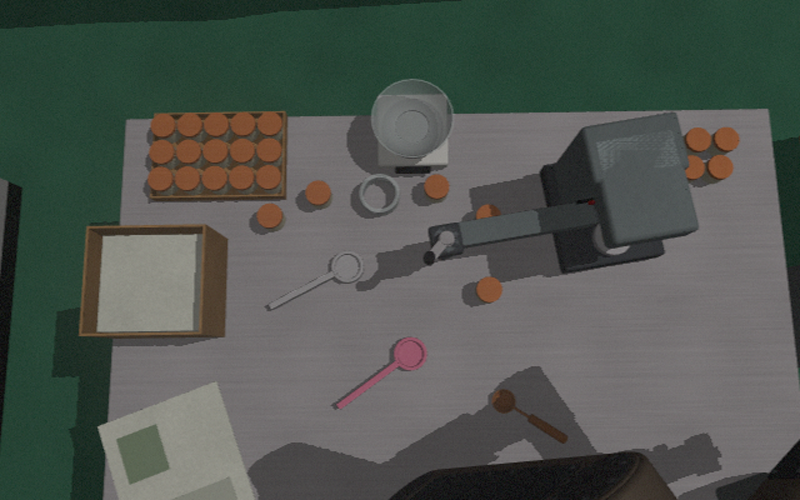

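View pics/side0.png

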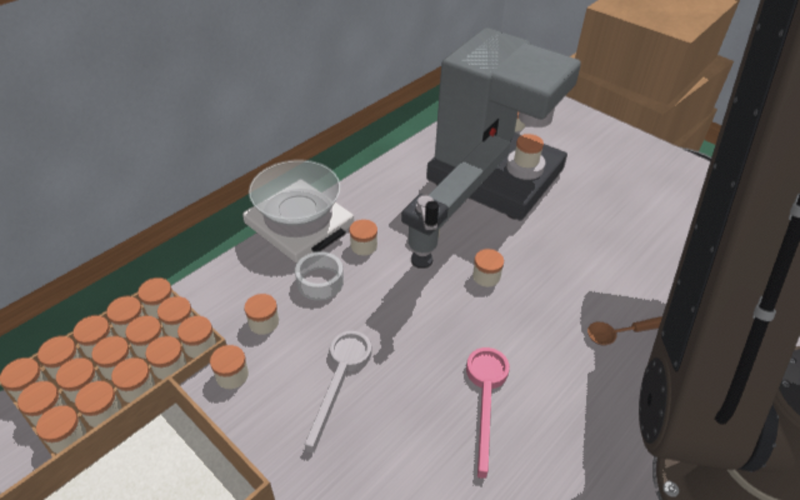

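The top view has three pad-shaped things: grey (278,213), pink (327,282) and a brown brush-like item (402,320), in raw pixels. Plain aluminium fits only the grey one. I'll crop it to confirm, and measure it along with the leg and grip.

```bash
python3 - <<'E'
from h import *
T=np.load("top0.npy",allow_pickle=True).item(); S=np.load("side0.npy",allow_pickle=True).item()
a=cv2.resize(T["img"][165:265,200:400],None,fx=4,fy=4); b=cv2.resize(S["img"][145:225,310:390],None,fx=5,fy=5)[:, :]
save("crop1.png",a); save("crop2.png",b)
P=cloud(T);Q=cloud(S)
# table check
for n,C,f in(("T",P,T),("S",Q,S)):
    z=C[...,2]; print(n,"table z med",np.nanmedian(z[np.abs(z)<.02]))
# pad from both clouds
for n,C in(("T",P),("S",Q)):
    c0=ray(T,278,213,.02); z=C[...,2]
    m=(z>.008)&(z<.035)&(np.hypot(C[...,0]-c0[0],C[...,1]-c0[1])<.26)
    k,l,st,ce=cv2.connectedComponentsWithStats(m.astype(np.uint8))
    if n=="T": i=l[213-6:213+6,278-14:278+14].max()
    else:
        u,v=proj(S,c0); i=l[int(v)-15:int(v)+15,int(u)-15:int(u)+15].max()
    pts=C[l==i]; print(n,"pad pts",len(pts),pts.min(0),pts.max(0))
    d=pts[:,:2]
    far=d[np.argmax(np.hypot(*(d-c0[:2]).T))]; print("far",far,"c0",c0)
# grip & leg
g0=ray(T,342,206,.25); h0=ray(T,357.6,190,.21); print("grip",g0,"hub",h0)
for n,C in(("T",P),("S",Q)):
    z=C[...,2]; near=np.hypot(C[...,0]-g0[0],C[...,1]-g0[1])<.11
    for lo in np.arange(.02,.27,.01):
        m=near&(z>lo)&(z<lo+.01); p=C[m]
        if len(p): print(n,round(lo,2),len(p),p[:,:2].min(0).round(3),p[:,:2].max(0).round(3))
E
```

```text
T table z med 0.0013760466626408924
S table z med 8.35656652782494e-06
T pad pts 856 [0.49817694 0.19108344 0.00807892] [0.62683508 0.3987177  0.03176496]
far [0.50391501 0.39669264] c0 [0.58982788 0.22433739 0.02      ]
S pad pts 1409 [0.49588967 0.19542483 0.00803657] [0.62465669 0.40367914 0.02868415]
far [0.50460042 0.40367914] c0 [0.58982788 0.22433739 0.02      ]
grip [0.57072141 0.0546231  0.25      ] hub [0.61528296 0.01519042 0.21      ]
T 0.05 1 [0.598 0.024] [0.598 0.024]
T 0.06 5 [0.596 0.011] [0.597 0.022]
T 0.11 4 [ 0.591 -0.04 ] [0.613 0.025]
T 0.12 10 [ 0.589 -0.037] [0.612 0.022]
T 0.13 9 [ 0.59  -0.046] [0.614 0.013]
T 0.14 9 [ 0.611 -0.045] [ 0.657 -0.013]
T 0.15 136 [ 0.61  -0.044] [ 0.656 -0.01 ]
T 0.16 8 [ 0.583 -0.012] [0.631 0.051]
T 0.17 16 [ 0.584 -0.014] [0.635 0.051]
T 0.18 173 [ 0.583 -0.016] [0.649 0.051]
T 0.19 261 [ 0.564 -0.013] [0.649 0.063]
T 0.2 189 [0.564 0.004] [0.629 0.051]
T 0.21 16 [0.564 0.007] [0.625 0.063]
T 0.22 5 [0.565 0.047] [0.575 0.063]
T 0.23 7 [0.563 0.042] [0.571 0.061]
T 0.24 65 [0.564 0.043] [0.584 0.061]
T 0.25 3 [0.566 0.048] [
[... 215 characters left out ...]
S 0.07 12 [0.608 0.02 ] [0.622 0.03 ]
S 0.08 17 [0.6   0.019] [0.625 0.036]
S 0.09 11 [0.599 0.025] [0.615 0.04 ]
S 0.1 34 [0.588 0.012] [0.627 0.048]
S 0.11 70 [0.588 0.007] [0.631 0.049]
S 0.12 91 [ 0.588 -0.047] [0.628 0.05 ]
S 0.13 83 [ 0.588 -0.046] [0.631 0.051]
S 0.14 85 [ 0.588 -0.045] [0.631 0.049]
S 0.15 37 [ 0.588 -0.046] [0.626 0.049]
S 0.16 70 [ 0.581 -0.006] [0.639 0.056]
S 0.17 106 [ 0.581 -0.011] [0.638 0.057]
S 0.18 235 [ 0.583 -0.013] [0.648 0.057]
S 0.19 91 [ 0.563 -0.006] [0.644 0.069]
S 0.2 128 [0.562 0.008] [0.63  0.068]
S 0.21 32 [0.562 0.053] [0.577 0.069]
S 0.22 40 [0.561 0.049] [0.578 0.068]
S 0.23 42 [0.561 0.052] [0.58  0.069]
S 0.24 79 [0.563 0.046] [0.583 0.07 ]
```

View pics/crop1.png

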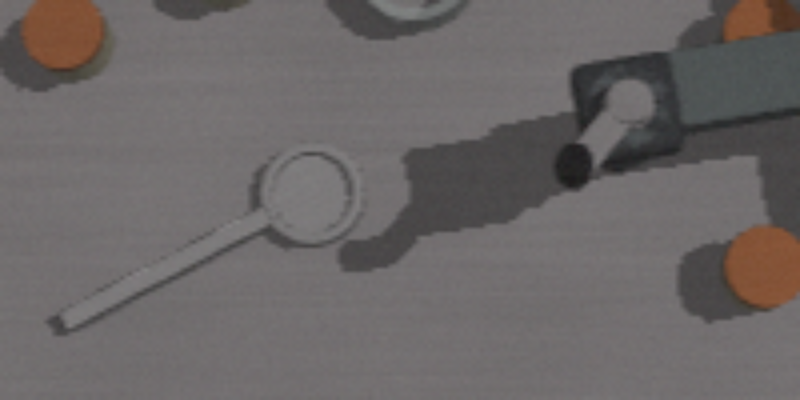

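View pics/crop2.png

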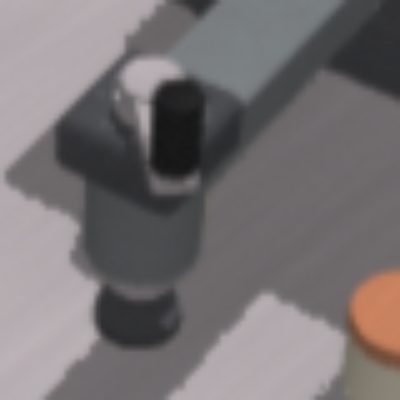

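```bash
python3 - <<'E'
from h import *
from scipy.optimize import least_squares
T=np.load("top0.npy",allow_pickle=True).item(); S=np.load("side0.npy",allow_pickle=True).item()
r=lambda x,y:((x+.5)/4-.5+200,(y+.5)/4-.5+165)
P=cloud(T);Q=cloud(S)
u=r(631,101); i,j=int(round(u[1])),int(round(u[0])); zh=np.nanmedian(P[i-1:i+2,j-1:j+2,2]); print("hub z",zh,ray(T,*u,zh))
print("pad",ray(T,*r(310.5,195),.02)," tip",ray(T,*r(68,320),.024)); print("grip",ray(T,*r(574.5,162.5),.25))
def fit(p,rad=None):
    f=lambda s:np.hypot(p[:,0]-s[0],p[:,1]-s[1])-(rad or s[2])
    o=least_squares(f,[*(p[:,:2].mean(0)+[.01,-.01]),.02],loss="soft_l1",f_scale=.001); return o.x.round(4),len(p),np.std(f(o.x)).round(4)
def sel(C,c,rr,lo,hi):
    return C[(np.hypot(C[...,0]-c[0],C[...,1]-c[1])<rr)&(C[...,2]>lo)&(C[...,2]<hi)]
c=(.612,.02)
print("jack body",fit(sel(Q,c,.04,.11,.155))); print("tube",fit(sel(Q,c,.03,.075,.1),.016))
p=sel(Q,(.61,.02),.04,.035,.1); print("foot zmin",np.sort(p[:,2])[:10].round(3)); 
print("foot", fit(sel(Q,(.612,.02),.035,.055,.07),.021))
g=sel(Q,(.572,.056),.025,.212,.244); print("grip side",fit(g,.011)); print("grip topS",np.median(sel(Q,(.572,.056),.025,.246,.256),0))
print("grip top T",np.median(sel(P,(.572,.056),.025,.243,.256),0))
# pad in side cloud: rim pts
p=sel(Q,(.59,.224),.05,.015,.03);print("pad side med of rim bbox",(p.min(0)+p.max(0))/2)
# tins/others near: oranges in top
h=cv2.cvtColor(T["img"],cv2.COLOR_RGB2HSV); m=((h[...,0]<15)&(h[...,1]>130)&(h[...,2]>90)).astype(np.uint8)
n,l,st,ce=cv2.connectedComponentsWithStats(m)
for k in range(1,n):
    if st[k,4]>40: print("tin",ray(T,*ce[k],.05)[:2].round(3),st[k,4])
print("tape",ray(T,379/1.25,194/1.25,.04)); print("boxcorner",ray(T,225/1.25,240/1.25,.08),np.nanmax(sel(P,(.45,.47),.06,0,.5)[:,2]))
E
```

```text
hub z 0.2056440042635647 [0.61642035 0.01544531 0.205644  ]
pad [0.58881193 0.22640842 0.02      ]  tip [0.50453716 0.3913717  0.024     ]
grip [0.57243009 0.05170685 0.25      ]
jack body (array([0.6157, 0.0211, 0.0269]), 331, np.float64(0.0017))
tube (array([0.616 , 0.0211, 0.02  ]), 31, np.float64(0.0025))
foot zmin [0.057 0.057 0.057 0.058 0.059 0.059 0.059 0.059 0.06  0.06 ]
foot (array([0.6183, 0.0173, 0.02  ]), 156, np.float64(0.005))
grip side (array([0.5734, 0.0565, 0.02  ]), 127, np.float64(0.0012))
grip topS [0.57114033 0.05937967 0.24669008]
grip top T [0.57347959 0.05219646 0.24676366]
pad side med of rim bbox [0.58894409 0.23326042 0.02152846]
tin [0.914 0.398] 294
tin [0.913 0.607] 582
tin [0.914 0.518] 300
tin [0.914 0.458] 297
tin [ 0.861 -0.56 ] 287
tin [ 0.861 -0.622] 278
tin [0.851 0.518] 301
tin [0.851 0.458] 302
tin [0.851 0.398] 302
tin [0.851 0.638] 294
tin [0.851 0.578] 297
tin [ 0.795 -0.546] 208
tin [ 0.797 -0.602] 287
tin [0.789 0.638] 294
tin [0.789 0.578] 305
tin [0.789 0.518] 306
tin [0.789 0.458] 301
tin [0.789 0.398] 304
tin [0.761 0.026] 286
tin [0.751 0.288] 290
tin [0.701 0.393] 292
tin [ 0.702 -0.077] 101
tin [ 0.532 -0.082] 311
tape [0.74781979 0.15268212 0.04      ]
boxcorner [0.64144194 0.47978762 0.08      ] 0.16507838786846482
```

The crop confirms the grey pad: plain aluminium, dished disc, centre at raw (277,213), handle tip at (217,245). In the side crop the grip, jack body and sole are clear. The two cameras differ by about 5 mm in y, but they agree on the pad-to-leg offset, about (+27, -211) mm.

```bash
cat >> h.py <<'E'
def rows(wps):
    """wps: grasp-point world x,y,z, yaw deg -> tool rows from present pose"""
    from scipy.spatial.transform import Rotation as Ro
    s=get_state(); R0=Ro.from_euler("xyz",s["ee_rot"]); p0=s["eef_pos"]
    for x,y,z,w in wps:
        d=R0.inv().apply(np.array([x,y,z+tcp_to_grasp])-p0)*1000; r=R0.inv()*Ro.from_euler("xyz",[np.pi,0,np.radians(w)])
        print(d.round(1),np.degrees(r.as_rotvec()).round(2))
E
python3 - <<'E'
from h import *
T=np.load("top0.npy",allow_pickle=True).item(); P=cloud(T)
for z in(0,.05,.1): print(z,ray(T,180,262,z)[:2],ray(T,180,188,z)[:2], ray(T,164,188,z)[:2])
print(P[200:260:15,140:185:6,2].round(3))
rows([(.45,-.2,.30,150),(.47,.1,.30,180),(.521,.363,.12,207),(.521,.363,.022,207)])
E
```

```text
0 [0.45998012 0.49685117] [0.66816921 0.50363578] [0.66884237 0.54897456]
0.05 [0.45747859 0.48240892] [0.65824876 0.48895176] [0.65889793 0.53267487]
0.1 [0.45497707 0.46796668] [0.64832831 0.47426775] [0.64895349 0.51637519]
[[0.109 0.112 0.112 0.109 0.151 0.104 0.054 0.001]
 [0.112 0.117 0.114 0.112 0.146 0.098 0.045 0.   ]
 [0.11  0.107 0.11  0.113 0.139 0.093 0.042 0.004]
 [0.111 0.118 0.107 0.108 0.139 0.085 0.033 0.003]]
[356.2 375.3 -55. ] [ 2.000e-02 -8.000e-02 -4.363e+01]
[638.4 479.1 -54.6] [ 5.000e-02 -8.000e-02 -7.363e+01]
[876.1 602.2 125.7] [ 7.0000e-02 -7.0000e-02 -1.0063e+02]
[875.9 602.2 223.7] [ 7.0000e-02 -7.0000e-02 -1.0063e+02]
```

Request:
{"op": "drive_tool", "data": {"moves": [[0, 0, -55, 0, 0, 0, -1], [60, 65, -55, 0, 0, -8, -1], [120, 125, -55, 0, 0, -15, -1], [180, 190, -55, 0, 0, -22, -1], [240, 250, -55, 0, 0, -29, -1], [300, 315, -55, 0, 0, -36, -1], [356, 375, -55, 0, 0, -44, -1], [410, 395, -55, 0, 0, -50, -1], [465, 415, -55, 0, 0, -56, -1], [520, 435, -55, 0, 0, -62, -1], [580, 457, -55, 0, 0, -68, -1], [638, 479, -55, 0, 0, -74, -1]]}}

```text
t: 1.6
eef_pos: [0.453, -0.0191, 0.4597]
ee_rot: [3.141, 0.0, -3.131]
force: [0.9, -0.3, -0.1]
width: 0.0876
```

```bash
python3 -c "
from h import *
rows([(.49,.23,.25,195),(.521,.363,.12,207),(.521,.363,.022,207)])"
```

```text
[-39.5 248.7  50.4] [ 1.000e-02  1.000e-02 -1.442e+01]
[-71.8 381.4 180.4] [ 0.000e+00  1.000e-02 -2.642e+01]
[-71.8 381.3 278.4] [ 0.000e+00  1.000e-02 -2.642e+01]
```

Request:
{"op": "drive_tool", "data": {"moves": [[-10, 60, 0, 0, 0, -5, -1], [-20, 120, 0, 0, 0, -8, -1], [-30, 180, 20, 0, 0, -12, -1], [-40, 240, 50, 0, 0, -15, -1], [-50, 290, 90, 0, 0, -19, -1], [-60, 340, 140, 0, 0, -23, -1], [-72, 381, 180, 0, 0, -26.4, -1], [-72, 381, 180, 0, 0, -26.4, -1], [-72, 381, 180, 0, 0, -26.4, -1], [-72, 381, 180, 0, 0, -26.4, -1]]}}

```text
t: 2.85
eef_pos: [0.5229, 0.3597, 0.2811]
ee_rot: [3.141, 0.002, -2.675]
force: [-0.1, -0.6, 0.4]
width: 0.0879
```

```bash
python3 -c "
from h import *
print(get_state()['eef_pos'],get_state()['ee_rot'])
rows([(.521,.363,.12,207),(.521,.363,.022,207)])
f=grab_frame('top');g=grab_frame('side')
save('v1.png',np.hstack([cv2.resize(f['img'][150:300,150:350],None,fx=2,fy=2),cv2.resize(g['img'][200:400,180:380],(300,300))]))
"
```

```text
[0.52291962 0.35970137 0.28112983] [ 3.14107210e+00  1.56526842e-03 -2.67500768e+00]
[0.2 3.8 1.8] [ 0.03  0.09 -0.27]
[ 0.4  3.8 99.8] [ 0.03  0.09 -0.27]
```

View pics/v1.png

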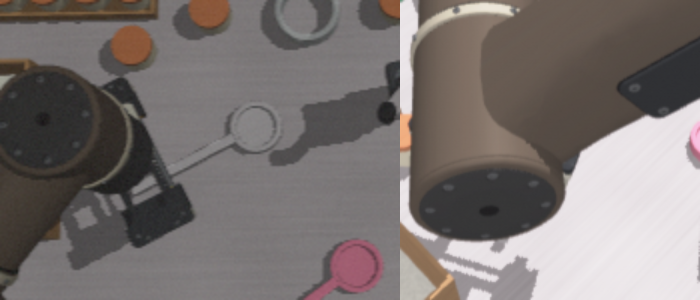

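The fingers straddle the grey handle (crop ~(170,175)). Lowering and gripping now.

Request:
{"op": "drive_tool", "data": {"moves": [[0, 4, 40, 0, 0, 0, -1], [0, 4, 80, 0, 0, 0, -1], [0, 4, 100, 0, 0, 0, -1], [0, 4, 100, 0, 0, 0, -1], [0, 4, 100, 0, 0, 0, -1], [0, 4, 100, 0, 0, 0, 0.7], [0, 4, 100, 0, 0, 0, 0.9], [0, 4, 100, 0, 0, 0, 1], [0, 4, 100, 0, 0, 0, 1], [0, 4, 100, 0, 0, 0, 1], [0, 4, 100, 0, 0, 0, 1], [0, 4, 100, 0, 0, 0, 1]], "grip_force": 25}}

```text
t: 4.45
eef_pos: [0.5209, 0.364, 0.1796]
ee_rot: [-3.142, -0.0, -2.674]
force: [-0.5, -0.8, 0.1]
width: 0.0232
```

```bash
python3 - <<'E'
from h import *
s=get_state(); print(s['eef_pos'],s['ee_rot'],s['force'],s['width'])
f=grab_frame('top'); save('v2.png',f['img'][165:265,200:400],4); np.save("top1.npy",f,allow_pickle=True)
E
```

```text
[0.52094506 0.36397939 0.17961661] [-3.14155126e+00 -7.12066541e-05 -2.67418645e+00] [-0.45209875 -0.81087579  0.0866756 ] 0.023241650923221002
```

View pics/v2.png

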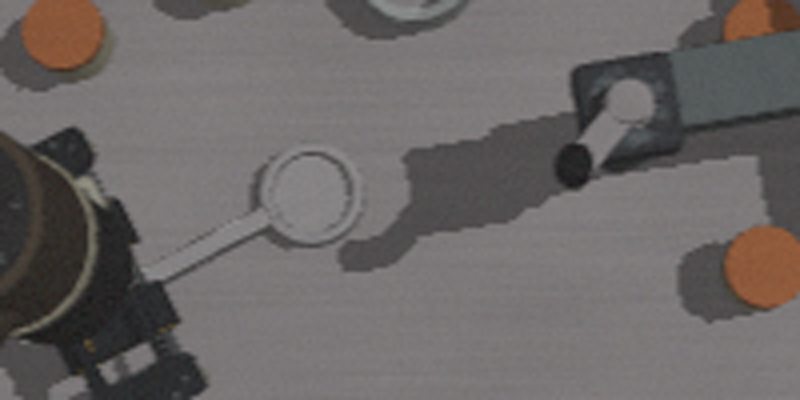

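The pad hasn't moved and the fingers are still closing (23 mm open, the bar is 14 mm).

Request:
{"op": "drive_tool", "data": {"moves": [[0, 0, 0, 0, 0, 0, 1], [0, 0, 0, 0, 0, 0, 1], [0, 0, 0, 0, 0, 0, 1], [0, 0, 0, 0, 0, 0, 1], [0, 0, 0, 0, 0, 0, 1]]}}

```text
t: 5.12
eef_pos: [0.521, 0.364, 0.1796]
ee_rot: [3.142, 0.0, -2.674]
force: [1.4, -0.1, -1.6]
width: 0.0139
```

```bash
cat > circ.py <<'E'
from h import *
def pad(f,c):
    "rim circle: radial bright/dark edge search about pixel c, upsampled; returns centre raw px"
    g=cv2.GaussianBlur(cv2.resize(f["img"].mean(2).astype(np.float32),None,fx=4,fy=4,interpolation=cv2.INTER_CUBIC),(5,5),0)
    x0,y0=(c[0]+.5)*4-.5,(c[1]+.5)*4-.5
    u=np.clip(g[int(y0)-75:int(y0)+75,int(x0)-75:int(x0)+75],0,255).astype(np.uint8)
    o=cv2.HoughCircles(cv2.equalizeHist(u),cv2.HOUGH_GRADIENT,1,5,param1=80,param2=8,minRadius=47,maxRadius=54)
    return [((q[0]+int(x0)-75+.5)/4-.5,(q[1]+int(y0)-75+.5)/4-.5,q[2]) for q in o[0][:3]]
E
python3 - <<'E'
from circ import *
s=get_state(); print(s['eef_pos'],s['ee_rot'],s['force'],s['width'])
f0=np.load("top0.npy",allow_pickle=True).item()
f=grab_frame('top'); save('v3.png',f['img'][165:265,200:400],4); np.save("top2.npy",f,allow_pickle=True)
for q in(f0,f):
    for p in pad(q,(277.3,213.3)): print(np.round(p,2),ray(q,p[0],p[1],.02).round(4))
E
```

```text
[0.52098706 0.36395763 0.17963811] [ 3.14157839e+00  5.43384380e-05 -2.67422961e+00] [ 1.38266717 -0.0678902  -1.64202796] 0.013867380105070439
[278.75 213.5   53.4 ] [0.5884 0.2223 0.02  ]
[276.5 212.   53.4] [0.5927 0.2285 0.02  ]
[277.25 208.    53.4 ] [0.6038 0.2264 0.02  ]
[276.5 212.   53.4] [0.5927 0.2285 0.02  ]
[278.5  213.75  53.4 ] [0.5877 0.223  0.02  ]
[275.5  210.75  53.4 ] [0.5962 0.2313 0.02  ]
```

Gripped: 13.9 mm wide, and pad held at about (0.589, 0.230) agrees with the mean of the cameras. Sliding by (27, -211) mm in world axes, i.e. tool (71, -201).

Request:
{"op": "drive_tool", "data": {"moves": [[6, -17, 0, 0, 0, 0, 1], [14, -40, 0, 0, 0, 0, 1], [23, -65, 0, 0, 0, 0, 1], [32, -90, 0, 0, 0, 0, 1], [41, -115, 0, 0, 0, 0, 1], [50, -140, 0, 0, 0, 0, 1], [58, -165, 0, 0, 0, 0, 1], [65, -185, 0, 0, 0, 0, 1], [71, -201, 0, 0, 0, 0, 1], [71, -201, 0, 0, 0, 0, 1], [71, -201, 0, 0, 0, 0, 1]]}}

```text
t: 6.55
eef_pos: [0.548, 0.1521, 0.1796]
ee_rot: [-3.141, -0.001, -2.675]
force: [0.3, -1.8, -1.2]
width: 0.0138
```

```bash
python3 - <<'E'
from h import *
s=get_state(); print(s['eef_pos'],s['ee_rot'],s['force'],s['width'])
f=grab_frame('top'); g=grab_frame('side'); np.save("top3.npy",f,allow_pickle=True); np.save("side3.npy",g,allow_pickle=True)
a=cv2.resize(f['img'][160:240,300:400],(500,400),interpolation=cv2.INTER_CUBIC);b=cv2.resize(g['img'][165:265,280:355],(300,400),interpolation=cv2.INTER_CUBIC)
save('v4.png',np.hstack([a,b]))
E
```

```text
[0.54801602 0.15214841 0.17960435] [-3.14135439e+00 -7.81239547e-04 -2.67476031e+00] [ 0.28413819 -1.80637461 -1.22250945] 0.013795942815746684
```

View pics/v4.png

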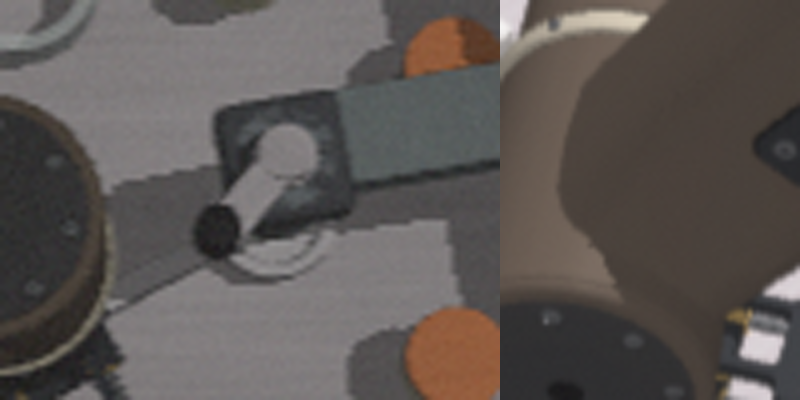

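The pad's near rim shows just below the gear head at crop (280,279). The side view is blocked by the arm, so I'll release, lift straight up and look from both cameras.

Request:
{"op": "drive_tool", "data": {"moves": [[0, 0, 0, 0, 0, 0, 0.4], [0, 0, 0, 0, 0, 0, 0.2], [0, 0, 0, 0, 0, 0, 0], [0, 0, 0, 0, 0, 0, 0], [0, 0, 0, 0, 0, 0, 0], [0, 0, -20, 0, 0, 0, 0], [0, 0, -60, 0, 0, 0, 0], [0, 0, -120, 0, 0, 0, 0], [0, 0, -180, 0, 0, 0, 0], [0, 0, -240, 0, 0, 0, 0], [0, 0, -280, 0, 0, 0, 0], [0, 0, -280, 0, 0, 0, 0]]}}

```text
t: 8.15
eef_pos: [0.5485, 0.1525, 0.4637]
ee_rot: [3.141, 0.007, -2.674]
force: [0.2, -0.2, -0.2]
width: 0.0439
```

```bash
python3 -c "
from h import *
rows([(.46,-.1,.30,180),(.46,-.22,.30,180)])"
```

```text
[ 192.8 -185.5    3. ] [ 0.11  0.39 26.79]
[ 246.9 -292.7    2.6] [ 0.11  0.39 26.79]
```

Request:
{"op": "drive_tool", "data": {"moves": [[40, -40, 0, 0, 0, 5, 0], [80, -80, 0, 0, 0, 10, 0], [120, -115, 0, 0, 0, 15, 0], [160, -150, 0, 0, 0, 20, 0], [193, -185, 0, 0, 0, 27, 0], [220, -240, 0, 0, 0, 27, 0], [247, -293, 0, 0, 0, 27, 0], [247, -293, 0, 0, 0, 27, 0]]}}

```text
t: 9.15
eef_pos: [0.4588, -0.2237, 0.458]
ee_rot: [3.141, -0.003, 3.132]
force: [-1.2, 0.8, 0.4]
width: 0.0439
```

```bash
python3 - <<'E'
from h import *
s=get_state(); print(s['t'],s['eef_pos'],s['ee_rot'],s['width'])
f=grab_frame('top'); g=grab_frame('side'); np.save("top4.npy",f,allow_pickle=True); np.save("side4.npy",g,allow_pickle=True)
a=cv2.resize(f['img'][180:220,330:390],(450,300),interpolation=cv2.INTER_CUBIC);b=cv2.resize(g['img'][160:250,295:385],(540,540),interpolation=cv2.INTER_CUBIC)
c=np.zeros((540,800,3),np.uint8); c[:540,:540]=b; c[:200,540:]=cv2.resize(f['img'][170:220,330:390],(260,200),interpolation=cv2.INTER_CUBIC)[:, :260]
save('v5.png',c)
E
```

```text
9.15 [ 0.45880571 -0.22367118  0.4580315 ] [ 3.14140133e+00 -2.76254731e-03  3.13208344e+00] 0.04392148659749485
```

View pics/v5.png

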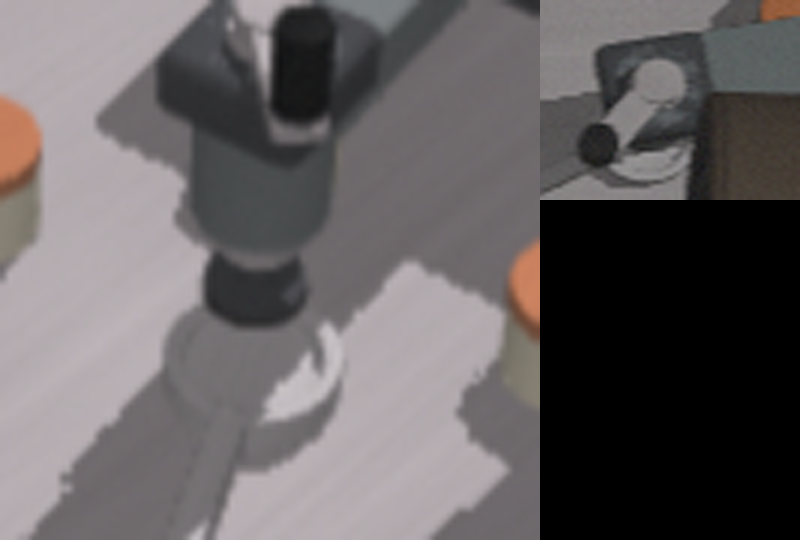

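```bash
python3 - <<'E'
from h import *
g=np.load("side4.npy",allow_pickle=True).item(); Q=cloud(g)
from scipy.optimize import least_squares
def ring(c,r,z):
    a=np.linspace(0,2*np.pi,180); p=np.array([proj(g,(c[0]+r*np.cos(t),c[1]+r*np.sin(t),z)) for t in a])
    p=(p-[295,160]+.5)*6-.5; return p.min(0).round(1),p.max(0).round(1)
c=(.6157,.0211)
for n,r,z in(("rim",.036,.02),("recess",.028,.02),("base",.036,0),("sole",.021,.055),("body",.0269,.1),("head grip",.011,.25)): print(n,ring(c,r,z))
for d in((.004,0),(0,.004)): print("rim",d,ring((c[0]+d[0],c[1]+d[1]),.036,.02))
for z in(.05,.055,.06): print(z,ring(c,.021,z))
# cloud fits again on this frame
def sel(c,rr,lo,hi): return Q[(np.hypot(Q[...,0]-c[0],Q[...,1]-c[1])<rr)&(Q[...,2]>lo)&(Q[...,2]<hi)]
p=sel(c,.05,.016,.03); print(len(p),(p.min(0)+p.max(0))/2)
def fit(p,rad): 
    o=least_squares(lambda s:np.hypot(p[:,0]-s[0],p[:,1]-s[1])-rad,[.62,.01],loss="soft_l1",f_scale=.001);return o.x.round(4)
print("rimfit",fit(p[np.hypot(p[:,0]-.615,p[:,1]-.021)>.02],.032),"body",fit(sel(c,.04,.11,.155),.0269))
E
```

```text
rim (array([160. , 290.1]), array([341. , 424.8]))
recess (array([180.1, 304.5]), array([320.9, 409.3]))
base (array([158.8, 323.5]), array([337.8, 458. ]))
sole (array([200.5, 256.9]), array([308.4, 335.6]))
body (array([188.8, 164.7]), array([330.9, 265.7]))
head grip (array([ 248.1, -113.6]), array([312.2, -72.6]))
rim (0.004, 0) (array([152.6, 285.1]), array([333.4, 419.4]))
rim (0, 0.004) (array([153.1, 295.2]), array([334.5, 430.4]))
0.05 (array([200.1, 265.7]), array([307.7, 344.4]))
0.055 (array([200.5, 256.9]), array([308.4, 335.6]))
0.06 (array([201. , 248.1]), array([309.2, 326.8]))
215 [0.61546736 0.02588099 0.02165134]
rimfit [0.614  0.0224] body [0.583  0.0561]
```

The side view shows the foot (sole bottom at (256,326)) over the pad, rim at x 163–345. That is within about 2 mm of centred. The sole is at z≈0.060, so first touch should come about 12–12.7 rad on. Next: approach the grip.

Request:
{"op": "drive_tool", "data": {"moves": [[-20, 50, 0, 0, 0, 0, -0.3], [-40, 100, 0, 0, 0, 0, -0.3], [-60, 150, 0, 0, 0, 0, -0.3], [-80, 200, 0, 0, 0, 0, -0.3], [-100, 250, 0, 0, 0, 0, -0.3], [-113, 278, 0, 0, 0, 0.5, -0.3], [-113, 278, 10, 0, 0, 0.5, -0.3], [-113, 278, 10, 0, 0, 0.5, -0.3]]}}

```text
t: 10.25
eef_pos: [0.5728, 0.0581, 0.4483]
ee_rot: [-3.141, -0.002, 3.131]
force: [0.0, 0.1, 0.9]
width: 0.0572
```

```bash
python3 -c "
from h import *
s=get_state();print(s['eef_pos'],s['ee_rot'],s['width'])
rows([(.5727,.0542,.232,180)])"
```

```text
[0.57284361 0.05812962 0.44834011] [-3.14098699e+00 -2.41210942e-03  3.13089187e+00] 0.05715068614379128
[-0.  -3.9 57. ] [-0.03 -0.14 -0.61]
```

Request:
{"op": "drive_tool", "data": {"moves": [[0, -4, 0, 0, 0, 0, -0.3], [0, -4, 20, 0, 0, 0, -0.3], [0, -4, 40, 0, 0, 0, -0.3], [0, -4, 57, 0, 0, 0, -0.3], [0, -4, 57, 0, 0, 0, -0.3], [0, -4, 57, 0, 0, 0, -0.3]]}}

```text
t: 11.0
eef_pos: [0.5739, 0.053, 0.3935]
ee_rot: [3.142, 0.001, 3.129]
force: [-0.4, 0.1, -0.1]
width: 0.0569
```

```bash
python3 -c "
from h import *
s=get_state();print(s['eef_pos'],s['ee_rot'],s['width'],s['force'])
rows([(.5727,.0542,.232,180)])
f=grab_frame('top');g=grab_frame('side')
save('v6.png',np.hstack([cv2.resize(f['img'][150:230,290:390],(500,400)),cv2.resize(g['img'][110:210,300:375],(300,400))]))"
```

```text
[0.57392522 0.05300832 0.39348777] [3.14153639e+00 1.09905540e-03 3.12883688e+00] 0.05686938195142477 [-0.39389581  0.13030228 -0.14484073]
[1.2 1.2 2.2] [ 0.    0.06 -0.73]
```

View pics/v6.png

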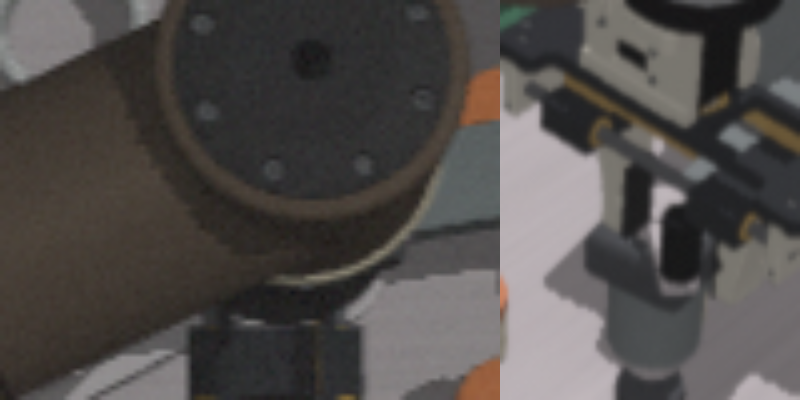

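The grip (side crop (682,240)) sits between the fingers. Closing on it.

Request:
{"op": "drive_tool", "data": {"moves": [[0, 1, 1, 0, 0, 0, 0.2], [0, 1, 1, 0, 0, 0, 0.4], [0, 1, 1, 0, 0, 0, 0.6], [0, 1, 1, 0, 0, 0, 0.8], [0, 1, 1, 0, 0, 0, 0.8], [0, 1, 1, 0, 0, 0, 0.8], [0, 1, 1, 0, 0, 0, 0.8], [0, 1, 1, 0, 0, 0, 0.8]], "grip_force": 35}}

```text
t: 12.1
eef_pos: [0.5737, 0.0542, 0.3917]
ee_rot: [3.142, 0.0, 3.129]
force: [0.3, 0.2, 0.4]
width: 0.0212
```

```bash
cat > arc.py <<'E'
import sys,json
from h import *
# arc.py cx cy a0 a1 n : grip point rows from a0 to a1 deg (world angle), relative to nominal grip at a_now
def arc(c,a_list,r=.055):
    s=get_state(); yaw=s["ee_rot"][2]; p0=s["eef_pos"][:2]
    X=np.array([np.cos(yaw),np.sin(yaw)]);Y=np.array([np.sin(yaw),-np.cos(yaw)])
    for a in a_list:
        d=(np.array(c)+r*np.array([np.cos(np.radians(a)),np.sin(np.radians(a))])-p0)*1000
        print(f"[{d@X:.0f},{d@Y:.0f}]",end=" ")
    print()
E
python3 -c "
from h import *
s=get_state();print(s['t'],s['eef_pos'],s['ee_rot'],s['width'],s['force'])
d=s['eef_pos'][:2]-np.array([.616,.0182]);print(np.hypot(*d),np.degrees(np.arctan2(d[1],d[0])))
from arc import arc
arc((.616,.0182),range(135,55,-10))"
```

```text
12.1 [0.5737042  0.05420788 0.39170966] [3.14156260e+00 1.61543241e-04 3.12896365e+00] 0.021156140948466847 [0.30390268 0.24775075 0.40031275]
0.05554730051226477 139.5910960603555
[-3,3] [-11,9] [-19,14] [-28,17] [-37,19] [-47,19] [-56,18] [-65,15]
```

Gripped (21 mm). Winding about 80° first to see the forces and check the circle centre.

Request:
{"op": "drive_tool", "data": {"moves": [[-3, 3, 0, 0, 0, 0, 0.8], [-11, 9, 0, 0, 0, 0, 0.8], [-19, 14, 0, 0, 0, 0, 0.8], [-28, 17, 0, 0, 0, 0, 0.8], [-37, 19, 0, 0, 0, 0, 0.8]]}}

```text
t: 12.72
eef_pos: [0.6096, 0.0734, 0.3916]
ee_rot: [3.141, -0.004, 3.129]
force: [-8.9, 3.8, 6.2]
width: 0.0214
```

```bash
cat > st.py <<'E'
from h import *
import sys
def st(c=(.616,.0182)):
    s=get_state(); d=s['eef_pos'][:2]-np.array(c); a=np.arctan2(d[1],d[0]); F=s['force'][:2]
    er=np.array([np.cos(a),np.sin(a)]); et=np.array([np.sin(a),-np.cos(a)])
    print("t %.2f pos %s r %.4f ang %.1f Ftan(resist) %.1f Frad %.1f Fz %.1f w %.4f yaw %.3f"%(s['t'],s['eef_pos'].round(4),np.hypot(*d),np.degrees(a),-F@et,F@er,s['force'][2],s['width'],s['ee_rot'][2]))
E
python3 -c "
from st import st; st()
from arc import arc
arc((.616,.0182),range(80,-50,-12))"
```

```text
t 12.72 pos [0.6096 0.0734 0.3916] r 0.0556 ang 96.6 Ftan(resist) 8.4 Frad 4.8 Fz 6.2 w 0.0214 yaw 3.129
[-16,-1] [-27,-4] [-37,-9] [-46,-16] [-53,-25] [-59,-36] [-61,-47] [-62,-58] [-60,-70] [-56,-80] [-50,-90]
```

Request:
{"op": "drive_tool", "data": {"moves": [[-16, -1, 0, 0, 0, 0, 0.8], [-27, -4, 0, 0, 0, 0, 0.8], [-37, -9, 0, 0, 0, 0, 0.8], [-46, -16, 0, 0, 0, 0, 0.8], [-53, -25, 0, 0, 0, 0, 0.8], [-59, -36, 0, 0, 0, 0, 0.8], [-61, -47, 0, 0, 0, 0, 0.8], [-62, -58, 0, 0, 0, 0, 0.8], [-60, -70, 0, 0, 0, 0, 0.8], [-56, -80, 0, 0, 0, 0, 0.8], [-50, -90, 0, 0, 0, 0, 0.8]]}}

```text
t: 14.1
eef_pos: [0.6596, -0.0158, 0.3916]
ee_rot: [3.138, 0.0, 3.13]
force: [-4.0, 14.6, 5.3]
width: 0.0218
```

```bash
python3 -c "
from st import st; st()
from arc import arc
arc((.616,.0182),range(-55,-235,-15))"
```

```text
t 14.10 pos [ 0.6596 -0.0158  0.3916] r 0.0553 ang -37.9 Ftan(resist) 9.1 Frad -12.1 Fz 5.3 w 0.0218 yaw 3.130
[12,-11] [25,-18] [39,-21] [53,-21] [67,-17] [79,-9] [89,1] [95,14] [99,28] [98,42] [94,56] [87,68]
```

Request:
{"op": "drive_tool", "data": {"moves": [[12, -10, 0, 0, 0, 0, 0.8], [25, -17, 0, 0, 0, 0, 0.8], [39, -20, 0, 0, 0, 0, 0.8], [53, -20, 0, 0, 0, 0, 0.8], [67, -16, 0, 0, 0, 0, 0.8], [79, -8, 0, 0, 0, 0, 0.8], [89, 2, 0, 0, 0, 0, 0.8], [95, 15, 0, 0, 0, 0, 0.8], [99, 29, 0, 0, 0, 0, 0.8], [98, 43, 0, 0, 0, 0, 0.8], [94, 57, 0, 0, 0, 0, 0.8], [87, 69, 0, 0, 0, 0, 0.8]]}}

```text
t: 15.6
eef_pos: [0.572, 0.0512, 0.3916]
ee_rot: [-3.138, -0.005, 3.128]
force: [-7.7, -6.9, 5.2]
width: 0.0215
```

```bash
python3 -c "
from st import st; st()
from arc import arc
arc((.616,.0194),range(115,-65,-15))"
```

```text
t 15.60 pos [0.572  0.0512 0.3916] r 0.0550 ang 143.1 Ftan(resist) 10.1 Frad 2.0 Fz 5.2 w 0.0215 yaw 3.128
[-21,18] [-34,23] [-48,24] [-63,21] [-75,14] [-86,5] [-94,-7] [-98,-21] [-99,-35] [-96,-49] [-90,-62] [-80,-73]
```

Request:
{"op": "drive_tool", "data": {"moves": [[-21, 18, 0, 0, 0, 0, 0.8], [-34, 23, 0, 0, 0, 0, 0.8], [-48, 24, 0, 0, 0, 0, 0.8], [-63, 21, 0, 0, 0, 0, 0.8], [-75, 14, 0, 0, 0, 0, 0.8], [-86, 5, 0, 0, 0, 0, 0.8], [-94, -7, 0, 0, 0, 0, 0.8]]}}

```text
t: 16.48
eef_pos: [0.6663, 0.0442, 0.3915]
ee_rot: [3.141, -0.005, 3.129]
force: [-12.8, 3.0, 8.5]
width: 0.0215
```

```bash
python3 -c "
from st import st; st()
from arc import arc
arc((.616,.0194),range(10,-110,-12))"
```

```text
t 16.48 pos [0.6663 0.0442 0.3915] r 0.0566 ang 27.4 Ftan(resist) 8.5 Frad -10.0 Fz 8.5 w 0.0215 yaw 3.129
[-4,-15] [-5,-27] [-4,-38] [0,-49] [6,-59] [14,-67] [24,-74] [34,-78] [45,-80] [57,-80]
```

Request:
{"op": "drive_tool", "data": {"moves": [[-3, -15, 0, 0, 0, 0, 0.8], [-4, -27, 0, 0, 0, 0, 0.8], [-3, -38, 0, 0, 0, 0, 0.8], [1, -49, 0, 0, 0, 0, 0.8], [7, -59, 0, 0, 0, 0, 0.8], [15, -67, 0, 0, 0, 0, 0.8], [25, -74, 0, 0, 0, 0, 0.8]]}}

```text
t: 17.35
eef_pos: [0.6432, -0.0286, 0.3918]
ee_rot: [3.14, 0.005, 3.13]
force: [7.4, 5.5, -2.6]
width: 0.0216
```

```bash
python3 -c "
from st import st; st((.6152,.0194))
from arc import arc
arc((.6152,.0194),range(-75,-195,-12))"
```

```text
t 17.35 pos [ 0.6432 -0.0286  0.3918] r 0.0556 ang -59.8 Ftan(resist) 9.1 Frad -1.0 Fz -2.6 w 0.0216 yaw 3.130
[14,-5] [25,-7] [36,-7] [48,-4] [58,1] [67,8] [74,17] [80,27] [83,38] [83,50]
```

Request:
{"op": "drive_tool", "data": {"moves": [[14, -5, 0, 0, 0, 0, 0.8], [25, -7, 0, 0, 0, 0, 0.8], [36, -7, 0, 0, 0, 0, 0.8], [48, -4, 0, 0, 0, 0, 0.8], [58, 1, 0, 0, 0, 0, 0.8]]}}

```text
t: 17.98
eef_pos: [0.5852, -0.0273, 0.3918]
ee_rot: [3.14, 0.005, 3.129]
force: [11.0, 2.1, -7.2]
width: 0.0216
```

```bash
python3 -c "
from st import st; st((.6152,.0194))
from arc import arc
arc((.6152,.0194),range(-130,-240,-10))"
```

```text
t 17.98 pos [ 0.5852 -0.0273  0.3918] r 0.0555 ang -122.7 Ftan(resist) 8.1 Frad -7.7 Fz -7.2 w 0.0216 yaw 3.129
[5,4] [12,11] [18,19] [22,28] [25,37] [26,46] [25,56] [22,65] [19,74] [13,82] [6,89]
```

Request:
{"op": "drive_tool", "data": {"moves": [[5, 5, 0, 0, 0, 0, 0.8], [12, 12, 0, 0, 0, 0, 0.8], [18, 20, 0, 0, 0, 0, 0.8], [22, 29, 0, 0, 0, 0, 0.8], [25, 38, 0, 0, 0, 0, 0.8]]}}

```text
t: 18.6
eef_pos: [0.5608, 0.0103, 0.3919]
ee_rot: [-3.141, 0.005, 3.129]
force: [14.2, -6.4, -10.0]
width: 0.0215
```

```bash
python3 -c "
from st import st; st((.6152,.0194))
from arc import arc
arc((.6152,.0194),range(-180,-240,-8))"
```

```text
t 18.60 pos [0.5608 0.0103 0.3919] r 0.0552 ang -170.5 Ftan(resist) 8.6 Frad -13.0 Fz -10.0 w 0.0215 yaw 3.129
[1,9] [0,17] [-1,24] [-4,32] [-7,38] [-12,45] [-17,50] [-23,55]
```

Request:
{"op": "drive_tool", "data": {"moves": [[0, 9, 0, 0, 0, 0, 0.8], [-1, 17, 0, 0, 0, 0, 0.8], [-2, 24, 0, 0, 0, 0, 0.8]]}}

```text
t: 18.98
eef_pos: [0.5623, 0.0333, 0.3917]
ee_rot: [-3.139, 0.001, 3.129]
force: [8.5, -12.0, -4.9]
width: 0.0212
```

```bash
python3 -c "
from st import st; st((.6158,.0194))
from arc import arc
arc((.6158,.0194),range(-200,-260,-8))"
```

```text
t 18.98 pos [0.5623 0.0333 0.3917] r 0.0553 ang 165.4 Ftan(resist) 9.5 Frad -11.3 Fz -4.9 w 0.0212 yaw 3.129
[-2,5] [-5,12] [-9,19] [-14,24] [-19,30] [-26,34] [-32,38] [-40,40]
```

Request:
{"op": "drive_tool", "data": {"moves": [[-3, 5, 0, 0, 0, 0, 0.8], [-6, 11, 0, 0, 0, 0, 0.8], [-9, 17, 0, 0, 0, 0, 0.8]]}}

```text
t: 19.35
eef_pos: [0.5698, 0.0491, 0.3916]
ee_rot: [-3.136, -0.004, 3.128]
force: [-2.9, -13.3, 2.3]
width: 0.0217
```

```bash
python3 -c "
from st import st; st((.6158,.0194))
from arc import arc
arc((.6158,.0194),range(134,70,-8))"
```

```text
t 19.35 pos [0.5698 0.0491 0.3916] r 0.0547 ang 147.2 Ftan(resist) 12.7 Frad -4.8 Fz 2.3 w 0.0217 yaw 3.128
[-8,10] [-13,15] [-20,19] [-27,22] [-34,25] [-42,26] [-49,26] [-57,25]
```

Effort has risen to 12.7 N, so the foot has touched. Small steps now.

Request:
{"op": "drive_tool", "data": {"moves": [[-2, 4, 0, 0, 0, 0, 0.8], [-5, 7, 0, 0, 0, 0, 0.8]]}}

```text
t: 19.6
eef_pos: [0.5745, 0.0555, 0.3915]
ee_rot: [-3.135, -0.005, 3.128]
force: [-6.1, -14.2, 5.3]
width: 0.0214
```

```bash
python3 -c "
from st import st; st((.6158,.0194))
from arc import arc
arc((.6158,.0194),range(134,70,-6))"
```

```text
t 19.60 pos [0.5745 0.0555 0.3915] r 0.0548 ang 138.9 Ftan(resist) 14.7 Frad -4.8 Fz 5.3 w 0.0214 yaw 3.128
[-3,4] [-7,7] [-12,11] [-17,14] [-22,16] [-28,18] [-33,19] [-39,19] [-45,19] [-51,19] [-56,18]
```

Request:
{"op": "drive_tool", "data": {"moves": [[-2, 2, 0, 0, 0, 0, 0.8], [-4, 4, 0, 0, 0, 0, 0.8]]}}

```text
t: 19.85
eef_pos: [0.578, 0.0592, 0.3915]
ee_rot: [-3.135, -0.006, 3.128]
force: [-8.3, -14.5, 7.2]
width: 0.0213
```

```bash
python3 -c "
from st import st; st((.6158,.0194))"
```

```text
t 19.85 pos [0.578  0.0592 0.3915] r 0.0548 ang 133.5 Ftan(resist) 15.9 Frad -4.8 Fz 7.2 w 0.0213 yaw 3.128
```

Request:
{"op": "drive_tool", "data": {"moves": [[0, 0, 0, 0, 0, 0, 0.8], [0, 0, 0, 0, 0, 0, 0.8], [0, 0, 0, 0, 0, 0, 0.8]]}}

```text
t: 20.23
eef_pos: [0.5781, 0.0593, 0.3915]
ee_rot: [-3.136, -0.006, 3.128]
force: [-7.4, -13.5, 5.0]
width: 0.0216
```

```bash
python3 -c "
from st import st; st((.6158,.0194))"
```

```text
t 20.23 pos [0.5781 0.0593 0.3915] r 0.0549 ang 133.4 Ftan(resist) 14.6 Frad -4.7 Fz 5.0 w 0.0216 yaw 3.128
```

Request:
{"op": "drive_tool", "data": {"moves": [[0.5, -0.7, 0, 0, 0, 0, 0.8], [0.5, -0.7, 0, 0, 0, 0, 0.3], [0.5, -0.7, 0, 0, 0, 0, 0], [0.5, -0.7, 0, 0, 0, 0, -0.2], [0.5, -0.7, 0, 0, 0, 0, -0.2], [0.5, -0.7, 0, 0, 0, 0, -0.2], [0.5, -0.7, -20, 0, 0, 0, -0.2], [0.5, -0.7, -60, 0, 0, 0, -0.2], [0.5, -0.7, -75, 0, 0, 0, -0.2], [0.5, -0.7, -75, 0, 0, 0, -0.2]]}}

```text
t: 21.48
eef_pos: [0.5793, 0.0615, 0.4675]
ee_rot: [3.141, 0.002, 3.129]
force: [0.2, 0.3, 0.1]
width: 0.0528
```

Request:
{"op": "drive_tool", "data": {"moves": [[15, -40, 0, 0, 0, 0, -0.2], [35, -90, 0, 0, 0, 0, -0.2], [55, -140, 0, 0, 0, 0, -0.2], [75, -190, 0, 0, 0, 0, -0.2], [95, -240, 0, 0, 0, 0, -0.2], [110, -280, 0, 0, 0, 0, -0.2], [110, -280, 0, 0, 0, 0, -0.2], [110, -280, 0, 0, 0, 0, -0.2]]}}

```text
t: 22.48
eef_pos: [0.4655, -0.2172, 0.4655]
ee_rot: [3.141, -0.002, 3.128]
force: [-0.6, 0.3, 0.2]
width: 0.0525
```

```bash
python3 - <<'E'
from h import *
s=get_state(); print(s['t'],s['eef_pos'],s['force'],s['width'])
f=grab_frame('top'); g=grab_frame('side'); np.save("side9.npy",g,allow_pickle=True); np.save("top9.npy",f,allow_pickle=True)
b=cv2.resize(g['img'][160:250,295:385],(540,540),interpolation=cv2.INTER_CUBIC)
c=np.zeros((540,800,3),np.uint8); c[:540,:540]=b; c[:200,540:]=cv2.resize(f['img'][170:220,330:390],(260,200),interpolation=cv2.INTER_CUBIC)
c[220:382,540:]=cv2.resize(f['img'],(260,162)); save('v7.png',c)
p0=np.load("side4.npy",allow_pickle=True).item()["img"]; 
# grip top centre now, side view
P=cloud(g); m=P[(np.hypot(P[...,0]-.578,P[...,1]-.06)<.03)&(P[...,2]>.212)&(P[...,2]<.244)]
from scipy.optimize import least_squares
o=least_squares(lambda q:np.hypot(m[:,0]-q[0],m[:,1]-q[1])-.011,[.59,.05],loss="soft_l1",f_scale=.001).x
d=o-np.array([.6157,.0211]); print("grip",o,np.degrees(np.arctan2(d[1],d[0])),np.hypot(*d))
E
```

```text
22.475 [ 0.46553339 -0.21715035  0.46550633] [-0.62595041  0.26171264  0.21362287] 0.052451543690317154
grip [0.56431379 0.07375391] 134.3018997138562 0.0735729390435183
```

View pics/v7.png

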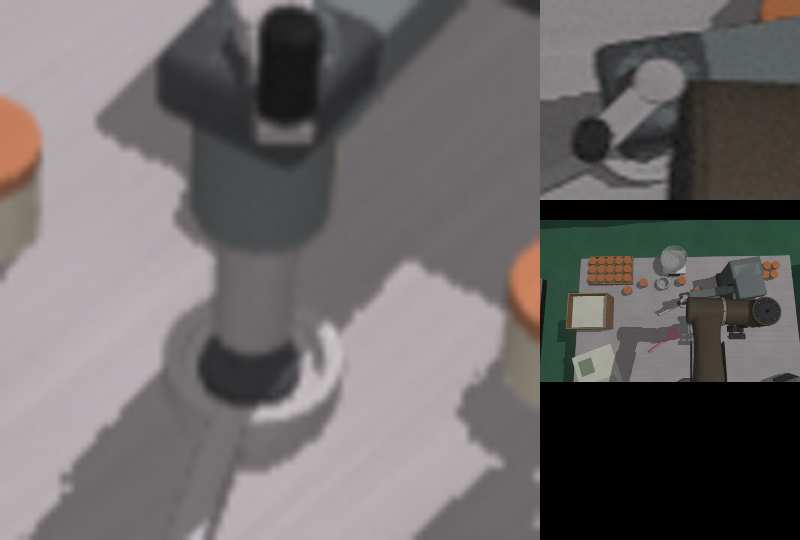

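```bash
python3 -c "
from station import job_done; print(job_done())"
```

```text
the job is handed in; nothing more can be done
None
```

The pad is centred under the jack leg with the foot bearing on it. The arm let go and moved clear, and the job was handed in at about 22.6 s of the 72 s. No verdict is given on hand-in.

- **Pad:** I took the grey aluminium pad by its handle, slid it (+27, -212) mm and let go. The side view puts it about 2 mm or less off the leg axis (the limit is 7–8 mm).
- **Crank:** I wound it about 12.7 rad clockwise. Free running took 8–10 N. The effort rose steadily from about 12.1–12.4 rad to 15.9 N, which is 6–7 N above free. I stopped there, in the 4–9 N band and close to the 6.5 N best.
- **Last look:** The final pictures show the sole seated in the dish and the crank at about 134°, against 133° when I let go. The tins and tape look unmoved, but I did not measure them.

**Checks that disagreed or failed:**
- The two cameras differ by about 5 mm in y. They agreed on the pad-to-leg offset, so I used the mean and that difference.
- Two automatic fits were unreliable: the circle finder on the pad, and the last depth fit of the grip, which gave a 74 mm radius instead of 55. I read the pad from the pictures instead and used the grip fit only for its angle.
- The foot load is inferred from the crank effort, not measured. Up to about 13 N of sideways force was present while winding, and about 5 N at the end.

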